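Close a catering shaker with its nested lids, then uncover the sieve

ROBOT

A 7-joint arm with a two-finger parallel gripper is mounted at the origin on the work surface. World frame = base frame: x ahead of the robot, y to its left, z up, the work surface at z = 0. Lengths are in m, angles in rad, forces in N, time in s.
With the tool pointing down it reaches from about 0.35 to 0.9 m from the base axis. Payload 7.2 kg.
Tool frame: the origin (TCP) lies between the finger pads; the fingertips stand 8 mm ahead of it and the grasp point (between the pads) lies 11 mm behind it (ctrl.tip_reach is the distance from the TCP to the fingertips, in m); z points along the fingers, y is the line along which they close (so a half turn about z gives the same grasp; the last joint's range is limited). The gripper opens to 88 mm and grips with 3 to 60 N. Pads are 20 mm wide; open, the fingers measure 115 mm over their backs; the gripper's body (75 mm by 178 mm) begins 61 mm behind the grasp point.
Start: joints at [-1.348, 0.411, -0.013, 1.596, 0.006, 1.134, -0.082], TCP at [0.179, 0.599, 0.231] pointing down, gripper open.
Joint ranges: [-2.95, 2.95], [-0.29, 1.99], [-1.47, 1.44], [0.14, 2.54], [-1.03, 4.17], [0.13, 1.85], [-2.86, 2.86]. Speed limits (rad/s): [2.39, 2.39, 3.01, 3.01, 3.14, 3.14, 3.14].

INTERFACE

Orientations are given as a 3x3 rotation matrix whose columns are the frame's x, y, z axes.
In Python, from cell import sensors, cams, ctrl gives the robot as it stands.
- The arm moves only by the shell command python3 -m crank 'ROWS' [FORCE]. ROWS is JSON, a list of rows, each an object of numbers: "jaw": the gripper command: -1 is shut, 1 is fully open, values between are in proportion; "x", "y", "z": the shift along the tool's x, y, z in mm; "rx", "ry", "rz": the turn, a rotation vector about the tool's x, y, z in rad. A call has 1 to 12 rows; each row shifts and turns the commanded pose from where the row before left it, along the tool's axes as they then stand; what a row does not reach is not made up. A row lasts 1/8 s, in which the tool goes at most 62.5 mm and 10.7 degrees, less where a joint would pass 70% of its speed; a pose out of reach is approached as far as the arm can. A call is refused whole if a number of a shift passes 62.5 or a number of a turn 0.188, either way. A call with a gripper value outside its range is refused whole. The fingers move at their own pace and stop on an object; FORCE is the grip in N (left out, the last holds). Time passes only in rows, so rows that do not move let the fingers close. It gives the time, the measured TCP pose, the force, the opening and the grip force at its end, in the units of the state.
- sensors.sense(): the state, without advancing time (a new reading comes with each control period).
- cams.camera(name): name is "scene" or "top"; returns the picture (480x640x3 uint8, red, green, blue); there is no depth.
- cams.get_calibration(name): a dict with "K" (3x3 intrinsics, pixels), "distortion" ([k1, k2, p1, p2, k3] as OpenCV has them; the pictures are not rectified), "pose" (4x4, takes a point from camera to world coordinates). Camera axes: x right, y down, z forward; pixel columns grow to the right and rows downward; lengths in m; the calibration is good to about 2 mm. A picture is of the moment at which its call begins. get_calibration takes no time and is no camera call.
- ctrl.close_job(): hands the job in; it is judged then, once.
Trained networks look in the newest picture that a camera, given by its name, has taken for a name from the list of things; names that differ only in an ending like _2 or _b are one class to them, and where a whole thing is asked for, a point or a joint stands for the part that bears it (a point fixed in the world has none). Each returns a list of dicts, best first, with "confidence" (0 to 1); they miss things now and then, are a little off and sometimes report something else, mostly with a low value. They report only what shows in the picture. A call takes as long as a camera call.
- cams.find_in(camera, query): "centre" ([column, row] in pixels, amid what is visible of it).
- cams.cut_out(camera, query): "region" (480x640 bool, what is visible of it) and "centre" ([column, row] in pixels, amid what is visible of it).
The state is a dict: "clock": time; "joint_pos": joint angles; "dq": joint speeds; "effort": joint torques, N m; "position": TCP position; "tcp_rot": TCP orientation; "ft_force": force on the tool from outside, world axes, zero at the start; "moment": the same for the moment, N m; "width": opening from 0.0 (shut) to 1.0 (fully open); "finger_force": force on a finger pad.
Only numpy, scipy, OpenCV 4.12 (cv2) and the standard library are available. Lean on these libraries where they do the work, as an engineer would, in place of code of your own. Each camera call takes 0.05 s, during which the arm holds its last target. There are 200 camera calls.

TASK

Get the open shaker ready for service: pick up its two nested lids together by the steel sieve lid, with the white dust cap still sitting on it, lower the pair onto the open shaker until the sieve lid is fully home, and let go of both. Then lift the dust cap off alone, leaving the sieve lid fully seated and the shaker standing upright where it is. Finish while holding the cap upright in the gripper, at least 5 cm above where it sat, and leave everything else on the bench where it stands.

Things in the scene. Friction and masses are not known exactly. Their poses are not given: they have to be found in the camera images.
- shaker_mouth (a point): Centre of the open mouth of the one shaker that stands without a lid, level with its rim, 84 mm above the bench; z is the beaker's axis, up. It is one of three shakers in a loose row; the other two are closed.
- sieve_mid (a point): Middle of the steel sieve lid (the inner lid): on its axis, 13 mm above its lower edge; z up. It starts on the bench, lower edge down, the cap on it. Fully home on the shaker its lower edge is 24 mm below the rim, so this point is 11 mm below the shaker's mouth point, and the lid's shoulder is 86 mm above the bench.
- cap_mid (a point): Middle of the white plastic dust cap (the outer lid): on its axis, half-way up (18 mm); z up. Nested, this point is 31 mm above the sieve lid's middle point, and the two lids together are 62 mm tall. With both on the shaker the cap's top is 122 mm above the bench.
- shaker: That open shaker's beaker: a loose round steel cup, 54 mm outside diameter, 84 mm tall, about 0.3 kg; over its top 7 mm it narrows to 50 mm at the rim. Origin at the centre of its underside.
- sieve_lid: The sieve lid, origin at the centre of its open lower edge: a round steel skirt, 62 mm outside diameter, 26 mm tall, then a flat shoulder and a raised perforated top 50 mm wide and 8 mm high, hidden under the cap. The skirt is 58 mm inside, open below to a depth of 24 mm, and slips loosely over the beaker. About 70 g, fastened neither to beaker nor cap.
- cap: The dust cap, origin at the centre of its open lower edge: plain, round, smooth-sided, 57 mm outside diameter, 36 mm tall, 30 g. It sits loosely over the perforated top, its lower edge on the sieve lid's 62 mm wide shoulder, so its side stands 2.5 mm inside the skirt's all round.
- closed_a: A closed shaker of the same kind, lid and cap on: 122 mm tall, 62 mm wide. Origin at the centre of its underside. Leave alone.
- closed_b: Another closed shaker, the same: 122 mm tall, 62 mm wide. Leave alone.
- bowl: Small white ceramic bowl, 84 mm wide, 40 mm high; origin at the centre of its underside. Leave alone.
- spoon: Steel spoon lying to the right of the lids, 163 mm long along its x, 34 mm wide at the bowl, 12 mm high; origin under its middle. Leave alone.
- small_pan: Small rectangular steel food pan, 176 by 108 mm (x, y), 67 mm high; origin at the centre of its underside. Leave alone.
- squeeze_bottle: White squeeze bottle, 60 mm wide, 200 mm tall; origin at the centre of its underside. Leave alone.

How it is judged:
By the outcome, as a careful person would: the job done as asked, in the order asked, and still so for the second after the job is handed in, while the arm keeps its last pose, push and grip.
It also fails if it takes over 42 s, if anything falls off the work surface, if the arm or the gripper's body presses on something with over 40 N, if the wrist force passes 120 N, or if a joint passes its speed limit or range.

## Working session

There is one attempt and no reset: what is moved stays moved. The work goes in short steps, Python scripts to look and compute and a shell command to move; the robot and the scene stay as the last step left them, time stands still between calls to the robot, and variables do not carry over. Pictures are saved under pics/ and viewed, at most 10 in all, crops included, and the job is handed in when it is done.

```bash
mkdir -p pics; ls
cat > h.py <<'E'
import numpy as np, cv2
from cell import sensors, cams, ctrl
def ray(cam,px):
    c=cams.get_calibration(cam);K=np.array(c["K"]);D=np.array(c["distortion"]);T=np.array(c["pose"])
    p=cv2.undistortPoints(np.array([[px]],float),K,D)[0,0]
    return T[:3,3],T[:3,:3]@np.array([p[0],p[1],1])
def onz(cam,px,z):
    o,d=ray(cam,px);return o+d*(z-o[2])/d[2]
def proj(cam,P):
    c=cams.get_calibration(cam);K=np.array(c["K"]);D=np.array(c["distortion"]);T=np.linalg.inv(np.array(c["pose"]))
    r,_=cv2.Rodrigues(T[:3,:3]);return cv2.projectPoints(np.array(P,float).reshape(-1,1,3),r,T[:3,3],K,D)[0].reshape(-1,2)
def shot(cam,name):
    im=cams.camera(cam);cv2.imwrite("pics/"+name,cv2.cvtColor(im,cv2.COLOR_RGB2BGR));return im
E
python3 - <<'E'
from h import *
s=sensors.sense();print({k:np.round(v,3).tolist() for k,v in s.items()})
for c in("scene","top"):
    shot(c,c+"0.png");print(c,np.round(cams.get_calibration(c)["pose"],3).tolist())
    for q in("shaker_mouth","sieve_mid","cap_mid","shaker","sieve_lid","cap","closed_a","bowl","spoon","small_pan","squeeze_bottle"):
        print(q,[(np.round(d["centre"]).tolist(),round(d["confidence"],2)) for d in cams.find_in(c,q)][:4])
E
```

```text
pics
{'clock': 0.0, 'joint_pos': [-1.348, 0.412, -0.013, 1.597, 0.006, 1.134, -0.082], 'dq': [-0.0, 0.0, -0.0, -0.001, 0.002, 0.001, -0.0], 'effort': [0.001, -58.796, 0.642, -29.108, -0.054, 0.018, 0.0], 'position': [0.179, 0.598, 0.23], 'tcp_rot': [[-0.958, 0.287, -0.0], [0.287, 0.958, -0.002], [-0.0, -0.002, -1.0]], 'ft_force': [0.183, -0.788, -0.453], 'moment': [0.027, 0.019, -0.04], 'finger_force': 0.0, 'width': 1.002}
scene [[-0.523, 0.607, -0.598, 1.073], [0.852, 0.382, -0.358, 0.298], [0.012, -0.697, -0.717, 0.712], [0.0, 0.0, 0.0, 1.0]]
shaker_mouth [([369.0, 337.0], 0.83), ([323.0, 248.0], 0.59), ([319.0, 262.0], 0.32)]
sieve_mid [([323.0, 267.0], 0.77)]
cap_mid [([324.0, 246.0], 0.95)]
shaker [([370.0, 335.0], 0.61)]
sieve_lid [([320.0, 262.0], 0.76)]
cap []
closed_a [([208.0, 252.0], 0.78), ([277.0, 293.0], 0.64)]
bowl [([232.0, 185.0], 0.83)]
spoon [([249.0, 244.0], 0.54), ([323.0, 248.0], 0.32)]
small_pan [([511.0, 330.0], 0.79)]
squeeze_bottle [([172.0, 180.0], 0.9)]
top [[0.013, -0.99, 0.143, 0.405], [-1.0, -0.014, -0.002, -0.011], [0.004, -0.143, -0.99, 1.303], [0.0, 0.0, 0.0, 1.0]]
shaker_mouth [([246.0, 208.0], 0.78)]
sieve_mid [([324.0, 284.0], 0.38)]
cap_mid [([320.0, 268.0], 0.74), ([245.0, 212.0], 0.7)]
shaker [([247.0, 207.0], 0.84)]
sieve_lid []
cap [([318.0, 273.0], 0.83)]
closed_a [([397.0, 204.0], 0.87), ([320.0, 199.0], 0.77), ([444.0, 304.0], 0.55)]
bowl [([446.0, 305.0], 0.72)]
spoon [([388.0, 258.0], 0.7)]
small_pan [([156.0, 274.0], 0.75)]
squeeze_bottle [([478.0, 254.0], 0.65)]
```

View pics/scene0.png

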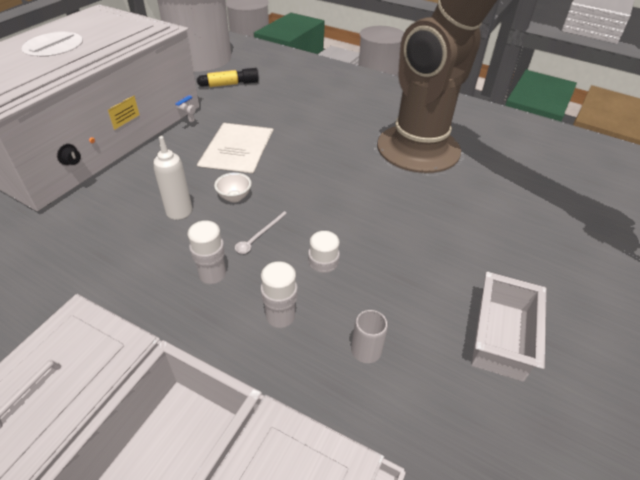

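View pics/top0.png

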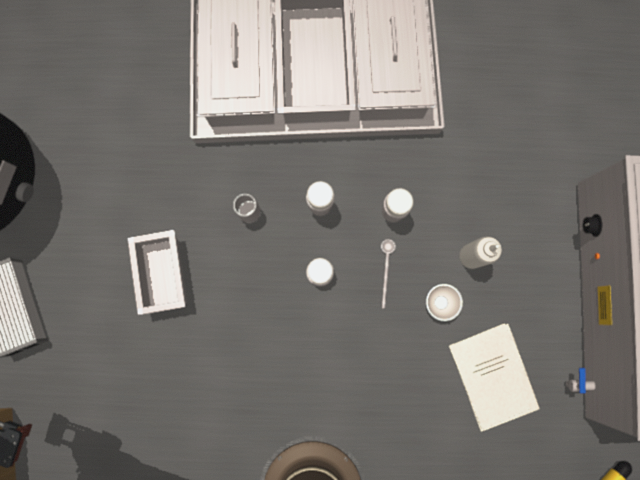

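Run:
```python
from h import *
cams.camera("top");cams.camera("scene")
R={}
for q,ztop,n in(("cap",.062,1),("shaker",.084,1),("closed_a",.122,2),("spoon",.006,1),("small_pan",.067,1)):
    for c in("top","scene"):
        for d in cams.cut_out(c,q)[:n]:
            m=d["region"].astype(np.uint8);cn,_=cv2.findContours(m,0,2);k=max(cn,key=cv2.contourArea)
            x,y,w,h=cv2.boundingRect(k)
            print(q,c,(x,y,w,h),m.sum(),round(d["confidence"],2),"centre@top",np.round(onz(c,d["centre"],ztop),3)[:2])
# top-face fits in top view
im=cv2.imread("pics/top0.png");g=cv2.cvtColor(im,6)
for nm,(u,v),z,thr in(("cap",(320,271),.062,200),("cA",(320,196),.122,200),("cB",(398,203),.122,200)):
    m=np.zeros_like(g);m[v-22:v+22,u-22:u+22]=g[v-22:v+22,u-22:u+22]>thr
    cn,_=cv2.findContours(m,0,1);k=max(cn,key=cv2.contourArea);e=cv2.fitEllipse(k)
    print(nm,np.round(e[0],1),np.round(e[1],1),np.round(onz("top",e[0],z),4))
print("mouth", np.round(onz("top",(245,206),.084),4), proj("scene",onz("top",(245,206),.084)))
print("px/mm", proj("top",[[.5,0,.08],[.5,.1,.08],[.6,0,.08]]))
a=cv2.resize(im[180:230,220:270],None,fx=8,fy=8,interpolation=2)
s=cv2.imread("pics/scene0.png");b=cv2.resize(s[300:370,340:400],(400,466),interpolation=2)[:400]
cv2.imwrite("pics/crop.png",np.hstack([a,b]))
```

```text
cap scene (310, 232, 29, 30) 713 0.94 centre@top [0.52  0.006]
shaker top (234, 194, 27, 28) 558 0.69 centre@top [0.637 0.158]
shaker scene (351, 310, 37, 53) 1529 0.94 centre@top [0.667 0.173]
closed_a top (382, 188, 31, 34) 797 0.83 centre@top [ 0.641 -0.178]
closed_a top (234, 193, 26, 29) 563 0.73 centre@top [0.629 0.148]
closed_a scene (189, 221, 37, 63) 1784 0.76 centre@top [ 0.685 -0.134]
closed_a scene (351, 310, 38, 54) 1556 0.72 centre@top [0.691 0.179]
spoon top (381, 239, 14, 69) 302 0.82 centre@top [ 0.542 -0.169]
spoon scene (235, 228, 32, 25) 236 0.63 centre@top [ 0.542 -0.171]
small_pan top (128, 230, 58, 85) 3868 0.7 centre@top [0.485 0.355]
small_pan scene (472, 272, 74, 110) 6386 0.76 centre@top [0.516 0.364]
cap [319.1 270.5] [23.6 24.8] [ 0.4984 -0.0089  0.062 ]
cA [319.5 193.7] [23.7 24.8] [ 0.6612 -0.0077  0.122 ]
cB [399.4 200.7] [23.7 24.8] [ 0.6482 -0.182   0.122 ]
mouth [0.6391 0.1593 0.084 ] [[369.88383282 320.43515351]]
px/mm [[315.04013312 269.07427437]
 [269.87896899 268.42273753]
 [315.7183728  224.43741284]]
```

View pics/crop.png

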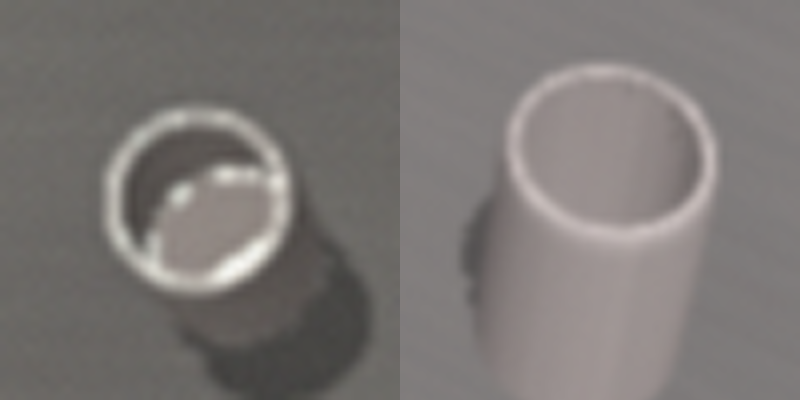

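The crop shows the rim ellipse centred at about (244.2, 204.5) in the top view and (371.3, 322.5) in the scene view.

Run:
```python
from h import *
print("mouth top",onz("top",(244.2,204.5),.084),"scene",onz("scene",(371.3,322.5),.084))
s=cv2.imread("pics/scene0.png");g=cv2.cvtColor(s,6)
# predict cap outline in scene for given xy, compare with cutout
from scipy.optimize import minimize
def sil(cam,x,y,z0,prof):
    t=np.linspace(0,2*np.pi,72);P=[]
    for r,z in prof: P+= [[x+r*np.cos(a),y+r*np.sin(a),z0+z] for a in t]
    return cv2.convexHull(proj(cam,P).astype(np.float32))
cams.camera("scene");m=cams.cut_out("scene","cap")[0]["region"]
def cost(p):
    h=sil("scene",p[0],p[1],.026,[(.0285,0),(.0285,.036)]);b=np.zeros((1920,2560),np.uint8)
    cv2.fillPoly(b,[np.round((h+.5)*4-.5).astype(int)],1);return np.logical_xor(b>0,cv2.resize(m.astype(np.uint8),(2560,1920),interpolation=0)>0).sum()
r=minimize(cost,[.5,-.008],method="Nelder-Mead",options=dict(initial_simplex=[[.5,-.008],[.51,-.008],[.5,.002]]));print("cap scene",r.x,r.fun/16,cost([.4984,-.0089])/16)
```

```text
mouth top [0.64245486 0.16123105 0.084     ] scene [0.64150483 0.16310136 0.084     ]
cap scene [ 0.49749559 -0.00893029] 48.125 52.5
```

```bash
python3 -m crank '[{"x":-40,"y":-41,"jaw":1},{"x":-40,"y":-41},{"x":-40,"y":-41},{"x":-40,"y":-41},{"x":-40,"y":-41},{"x":-40,"y":-41},{"x":-40,"y":-41},{"x":-40,"y":-41},{"x":-40,"y":-41},{"x":-40,"y":-41},{"x":-40,"y":-41},{"x":-40,"y":-39}]' 20
cat >> h.py <<'E'
def to(x,y,z):
    s=sensors.sense();R=np.array(s["tcp_rot"]);d=np.array([x,y,z])-s["position"]
    print("t",round(s["clock"],2),"pos",np.round(s["position"],4),"tool shift mm",np.round(R.T@d*1e3,1),"Rz",np.round(R[:,2],4),"F",np.round(s["ft_force"],1),"w",round(s["width"]*88,1),"ff",np.round(s["finger_force"],1))
E
python3 -c "
from h import *
to(.498,-.009,.011)"
```

```text
t 1.9 pos [0.1792 0.5987 0.2306] tool shift mm [-479.7 -490.8  219.7] Rz [ 0. -0. -1.] F [-0.6  0.7 -0.2] w 88.2 ff 0.0$[0]: bad value
```

```bash
python3 -m crank '[{"jaw":1,"x":-40,"y":-41,"z":0,"rx":0,"ry":0,"rz":0},{"jaw":1,"x":-40,"y":-41,"z":0,"rx":0,"ry":0,"rz":0},{"jaw":1,"x":-40,"y":-41,"z":0,"rx":0,"ry":0,"rz":0},{"jaw":1,"x":-40,"y":-41,"z":0,"rx":0,"ry":0,"rz":0},{"jaw":1,"x":-40,"y":-41,"z":0,"rx":0,"ry":0,"rz":0},{"jaw":1,"x":-40,"y":-41,"z":0,"rx":0,"ry":0,"rz":0},{"jaw":1,"x":-40,"y":-41,"z":0,"rx":0,"ry":0,"rz":0},{"jaw":1,"x":-40,"y":-41,"z":0,"rx":0,"ry":0,"rz":0},{"jaw":1,"x":-40,"y":-41,"z":0,"rx":0,"ry":0,"rz":0},{"jaw":1,"x":-40,"y":-41,"z":0,"rx":0,"ry":0,"rz":0},{"jaw":1,"x":-40,"y":-41,"z":0,"rx":0,"ry":0,"rz":0},{"jaw":1,"x":-40,"y":-39,"z":0,"rx":0,"ry":0,"rz":0}]' 20
python3 -c "
from h import *
to(.498,-.009,.011)"
```

```text
clock: 3.4
position: [0.4993, -0.01, 0.231]
tcp_rot: [[-0.958, 0.287, 0.001], [0.287, 0.958, 0.0], [-0.001, 0.001, -1.0]]
ft_force: [0.1, 1.5, -0.1]
width: 1.003
finger_force: 0.0
t 3.4 pos [ 0.4993 -0.01    0.231 ] tool shift mm [  1.8   0.4 220. ] Rz [ 1.e-03  4.e-04 -1.e+00] F [ 0.1  1.5 -0.1] w 88.3 ff 0.0
```

```bash
python3 -m crank '[{"jaw":1,"x":2,"y":0,"z":50,"rx":0,"ry":0,"rz":0},{"jaw":1,"x":0,"y":0,"z":50,"rx":0,"ry":0,"rz":0},{"jaw":1,"x":0,"y":0,"z":45,"rx":0,"ry":0,"rz":0},{"jaw":1,"x":0,"y":0,"z":40,"rx":0,"ry":0,"rz":0},{"jaw":1,"x":0,"y":0,"z":20,"rx":0,"ry":0,"rz":0},{"jaw":1,"x":0,"y":0,"z":14,"rx":0,"ry":0,"rz":0},{"jaw":1,"x":0,"y":0,"z":0,"rx":0,"ry":0,"rz":0}]' 20
python3 -c "
from h import *
to(.498,-.009,.011)
shot('scene','pick.png');i=cv2.imread('pics/pick.png')[170:320,230:430];cv2.imwrite('pics/pickc.png',cv2.resize(i,None,fx=4,fy=4,interpolation=2))"
```

```text
clock: 4.28
position: [0.4964, -0.0078, 0.0112]
tcp_rot: [[-0.958, 0.287, -0.001], [0.287, 0.958, -0.0], [0.001, -0.0, -1.0]]
ft_force: [0.6, 0.2, 0.2]
width: 0.999
finger_force: 0.0
t 4.28 pos [ 0.4964 -0.0078  0.0112] tool shift mm [-1.9 -0.7  0.2] Rz [-1.1e-03 -1.0e-04 -1.0e+00] F [0.6 0.2 0.2] w 88.0 ff 0.0
```

View pics/pickc.png

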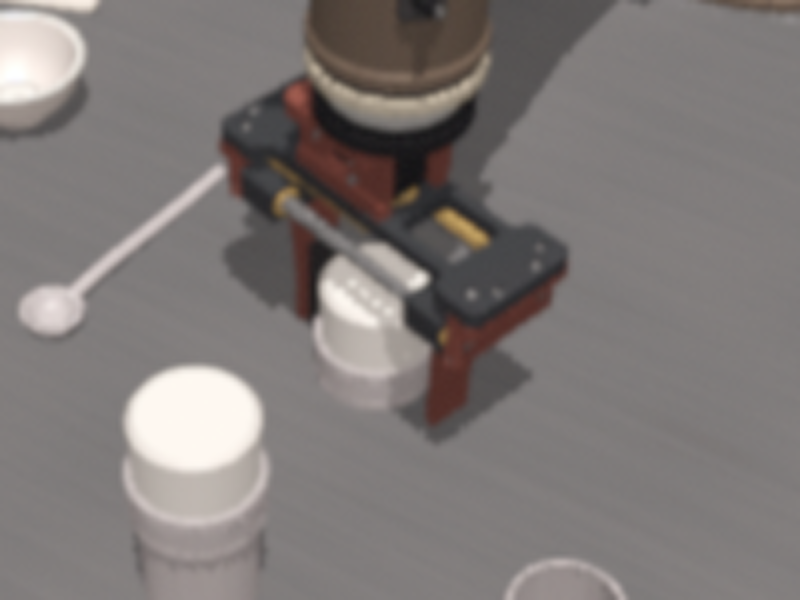

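The picture shows the fingers either side of the lids, with the skirt between the tips and the cap clear of the gripper body. I'll close now.

```bash
python3 -m crank '[{"jaw":-1,"x":-2,"y":-1,"z":0,"rx":0,"ry":0,"rz":0},{"jaw":-1,"x":0,"y":0,"z":0,"rx":0,"ry":0,"rz":0},{"jaw":-1,"x":0,"y":0,"z":0,"rx":0,"ry":0,"rz":0},{"jaw":-1,"x":0,"y":0,"z":0,"rx":0,"ry":0,"rz":0}]' 20
python3 -c "
from h import *
to(.642,.162,.150)"
```

```text
clock: 4.82
position: [0.4986, -0.0092, 0.0121]
tcp_rot: [[-0.958, 0.287, 0.001], [0.287, 0.958, 0.0], [-0.001, 0.0, -1.0]]
ft_force: [-0.7, 0.1, 5.1]
width: 0.706
finger_force: 20.0
t 4.83 pos [ 0.4986 -0.0092  0.0121] tool shift mm [ -88.4  205.2 -137.7] Rz [ 9.e-04  2.e-04 -1.e+00] F [-0.7  0.1  5.1] w 62.1 ff 20.0
```

```bash
python3 -m crank '[{"jaw":-1,"x":0,"y":0,"z":-10,"rx":0,"ry":0,"rz":0},{"jaw":-1,"x":0,"y":0,"z":-25,"rx":0,"ry":0,"rz":0},{"jaw":-1,"x":0,"y":0,"z":-35,"rx":0,"ry":0,"rz":0},{"jaw":-1,"x":0,"y":0,"z":-35,"rx":0,"ry":0,"rz":0},{"jaw":-1,"x":0,"y":0,"z":-15,"rx":0,"ry":0,"rz":0},{"jaw":-1,"x":-8,"y":19,"z":0,"rx":0,"ry":0,"rz":0},{"jaw":-1,"x":-15,"y":35,"z":0,"rx":0,"ry":0,"rz":0},{"jaw":-1,"x":-18,"y":42,"z":0,"rx":0,"ry":0,"rz":0},{"jaw":-1,"x":-18,"y":42,"z":0,"rx":0,"ry":0,"rz":0},{"jaw":-1,"x":-16,"y":37,"z":0,"rx":0,"ry":0,"rz":0},{"jaw":-1,"x":-10,"y":22,"z":0,"rx":0,"ry":0,"rz":0},{"jaw":-1,"x":-3,"y":8,"z":0,"rx":0,"ry":0,"rz":0}]' 20
python3 -c "
from h import *
to(.642,.162,.150)
a=shot('scene','sc1.png');b=shot('top','tp1.png')
i=cv2.imread('pics/sc1.png')[190:370,270:470];j=cv2.imread('pics/tp1.png')[150:250,190:290]
cv2.imwrite('pics/c1.png',np.hstack([cv2.resize(i,(450,405),interpolation=2),cv2.resize(j,(350,405),interpolation=2)]))"
```

```text
clock: 6.32
position: [0.6412, 0.1647, 0.1289]
tcp_rot: [[-0.959, 0.284, -0.003], [0.284, 0.959, -0.0], [0.003, -0.001, -1.0]]
ft_force: [-0.4, 0.5, -0.9]
width: 0.708
finger_force: 20.0
t 6.33 pos [0.6412 0.1647 0.1289] tool shift mm [ -1.5  -2.3 -21.1] Rz [-2.8e-03 -3.0e-04 -1.0e+00] F [-0.4  0.5 -0.9] w 62.3 ff 20.0
```

View pics/c1.png

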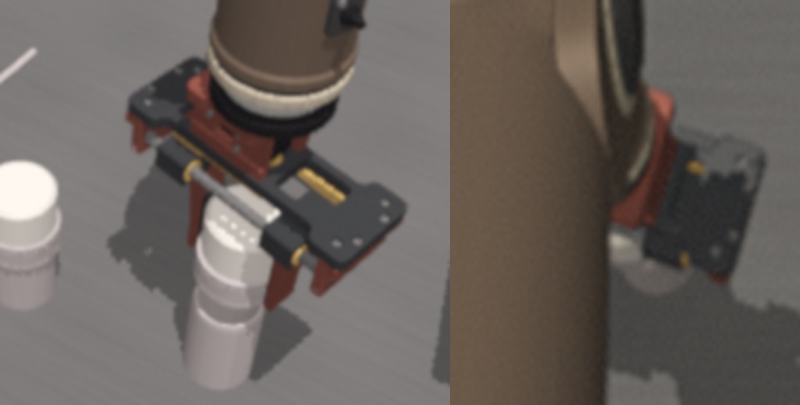

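Run:
```python
from h import *
P=[];L=[]
for k in range(6):
    cams.camera("scene");s=sensors.sense();P.append(s["position"])
    if k<2:
        for q in("cap","sieve_lid","shaker"):
            for d in cams.cut_out("scene",q)[:1]:
                m=d["region"];r=np.where(m.any(1))[0];print(q,round(d["confidence"],2),"cols",[(int(y),int(np.where(m[y])[0][0]),int(np.where(m[y])[0][-1])) for y in r[::5]],r[-1])
P=np.mean(P,0);print(P,np.round(s["tcp_rot"],3).tolist())
t=np.linspace(0,6.283,90)
for nm,(x,y) in(("TCP",P[:2]),("mouth",(.642,.162))):
    for z0,h,r in((P[2]-.0115,.026,.031),(P[2]+.0145,.036,.0285),(0,.077,.027)):
        q=proj("scene",[[x+r*np.cos(a),y+r*np.sin(a),z] for z in(z0,z0+h) for a in t]);hh=cv2.convexHull(q.astype(np.float32))
        b=np.zeros((480,640),np.uint8);cv2.fillPoly(b,[np.round(hh).astype(int)],1);rr=np.where(b.any(1))[0]
        print(nm,[(int(v),int(np.where(b[v])[0][0]),int(np.where(b[v])[0][-1])) for v in rr[::5]],rr[-1])
```

```text
cap 0.61 cols [(270, 373, 377), (275, 372, 382), (280, 361, 389), (285, 360, 390), (290, 359, 382), (295, 358, 383), (300, 359, 386), (305, 361, 389), (310, 366, 388)] 313
sieve_lid 0.72 cols [(294, 357, 358), (299, 355, 358), (304, 355, 359), (309, 355, 364), (314, 357, 387), (319, 361, 386), (324, 368, 384)] 325
shaker 0.62 cols [(317, 357, 357), (322, 355, 363), (327, 354, 387), (332, 353, 386), (337, 353, 384), (342, 352, 383), (347, 351, 382), (352, 352, 381), (357, 355, 379), (362, 363, 372)] 362
cap 0.91 cols [(270, 371, 374), (275, 363, 382), (280, 359, 390), (285, 359, 376), (290, 358, 382), (295, 357, 381), (300, 358, 386), (305, 362, 388), (310, 369, 386)] 311
sieve_lid 0.62 cols [(297, 355, 356), (302, 355, 358), (307, 354, 362), (312, 356, 385), (317, 359, 385), (322, 366, 383)] 324
shaker 0.64 cols [(317, 357, 357), (322, 355, 365), (327, 354, 387), (332, 353, 386), (337, 353, 385), (342, 353, 384), (347, 351, 382), (352, 352, 381), (357, 354, 378), (362, 362, 372)] 362
[0.64117953 0.16159721 0.13160905] [[-0.958, 0.287, 0.0], [0.287, 0.958, 0.0], [-0.0, 0.0, -1.0]]
TCP
[... 359 characters left out ...]
 (316, 357, 381), (321, 354, 385), (326, 353, 387), (331, 353, 385), (336, 352, 384), (341, 351, 383), (346, 350, 382), (351, 350, 380), (356, 353, 379), (361, 358, 375)] 363
mouth [(283, 372, 374), (288, 359, 388), (293, 356, 392), (298, 355, 395), (303, 354, 395), (308, 353, 394), (313, 354, 393), (318, 358, 391), (323, 364, 386)] 326
mouth [(270, 370, 382), (275, 362, 391), (280, 359, 396), (285, 358, 397), (290, 358, 396), (295, 357, 395), (300, 357, 394), (305, 358, 393), (310, 363, 390)] 314
mouth [(312, 363, 375), (317, 356, 382), (322, 354, 386), (327, 353, 387), (332, 352, 385), (337, 352, 384), (342, 351, 383), (347, 350, 382), (352, 350, 380), (357, 353, 379), (362, 359, 374)] 363
```

```bash
python3 -m crank '[{"jaw":-1,"x":-1,"y":0,"z":12,"rx":0,"ry":0,"rz":0},{"jaw":-1,"x":0,"y":0,"z":12,"rx":0,"ry":0,"rz":0},{"jaw":-1,"x":0,"y":0,"z":8,"rx":0,"ry":0,"rz":0},{"jaw":-1,"x":0,"y":0,"z":5,"rx":0,"ry":0,"rz":0},{"jaw":-1,"x":0,"y":0,"z":5,"rx":0,"ry":0,"rz":0},{"jaw":-1,"x":0,"y":0,"z":5,"rx":0,"ry":0,"rz":0},{"jaw":-1,"x":0,"y":0,"z":0,"rx":0,"ry":0,"rz":0}]' 20
```

```text
clock: 7.9
position: [0.6421, 0.1616, 0.0843]
tcp_rot: [[-0.958, 0.287, -0.0], [0.287, 0.958, -0.0], [0.0, -0.0, -1.0]]
ft_force: [0.4, -0.3, -1.5]
width: 0.702
finger_force: 20.0
```

```bash
python3 -m crank '[{"jaw":-1,"x":0,"y":0,"z":4,"rx":0,"ry":0,"rz":0},{"jaw":-1,"x":0,"y":0,"z":4,"rx":0,"ry":0,"rz":0},{"jaw":-1,"x":0,"y":0,"z":3,"rx":0,"ry":0,"rz":0},{"jaw":-1,"x":0,"y":0,"z":0,"rx":0,"ry":0,"rz":0}]' 20; python3 -c "
from h import *
for k in range(4): cams.camera('scene'); to(.642,.162,.0715)"
```

```text
clock: 8.4
position: [0.6421, 0.1616, 0.0733]
tcp_rot: [[-0.958, 0.287, -0.0], [0.287, 0.958, -0.0], [0.0, -0.0, -1.0]]
ft_force: [-0.6, 0.2, -0.6]
width: 0.704
finger_force: 20.0
t 8.45 pos [0.6423 0.1616 0.0735] tool shift mm [0.4 0.3 2. ] Rz [-1.e-04 -0.e+00 -1.e+00] F [ 0.3 -0.  -1.9] w 62.2 ff 20.0
t 8.5 pos [0.6424 0.1616 0.0737] tool shift mm [0.5 0.3 2.2] Rz [ 1.e-04 -0.e+00 -1.e+00] F [ 0.   0.1 -0.7] w 61.5 ff 20.0
t 8.55 pos [0.6424 0.1616 0.0737] tool shift mm [0.5 0.3 2.2] Rz [ 1.e-04  0.e+00 -1.e+00] F [ 0.8  0.1 -1. ] w 62.0 ff 20.0
t 8.6 pos [0.6424 0.1616 0.0738] tool shift mm [0.5 0.2 2.3] Rz [ 3.e-04  1.e-04 -1.e+00] F [ 0.7  1.5 -0.7] w 61.9 ff 20.0
```

Still free of contact, so I'll go down in 1 mm steps until the force shows the seat.

```bash
python3 -m crank '[{"jaw":-1,"x":0,"y":0,"z":1,"rx":0,"ry":0,"rz":0},{"jaw":-1,"x":0,"y":0,"z":1,"rx":0,"ry":0,"rz":0},{"jaw":-1,"x":0,"y":0,"z":0,"rx":0,"ry":0,"rz":0}]' 20; python3 -m crank '[{"jaw":-1,"x":0,"y":0,"z":0.7,"rx":0,"ry":0,"rz":0},{"jaw":-1,"x":0,"y":0,"z":0,"rx":0,"ry":0,"rz":0}]' 20
```

```text
clock: 8.98
position: [0.6425, 0.1617, 0.0721]
tcp_rot: [[-0.958, 0.287, 0.0], [0.287, 0.958, 0.0], [-0.0, 0.0, -1.0]]
ft_force: [-1.4, -0.2, 4.1]
width: 0.705
finger_force: 20.0
clock: 9.22
position: [0.6426, 0.1617, 0.0721]
tcp_rot: [[-0.958, 0.287, 0.001], [0.287, 0.958, 0.001], [-0.0, 0.001, -1.0]]
ft_force: [-3.5, -0.2, 8.2]
width: 0.703
finger_force: 20.0
```

```bash
python3 -m crank '[{"jaw":-1,"x":0,"y":0,"z":-0.5,"rx":0,"ry":0,"rz":0},{"jaw":0.7,"x":0,"y":0,"z":0,"rx":0,"ry":0,"rz":0},{"jaw":1,"x":0,"y":0,"z":0,"rx":0,"ry":0,"rz":0},{"jaw":1,"x":0,"y":0,"z":0,"rx":0,"ry":0,"rz":0}]' 20; python3 -m crank '[{"jaw":1,"x":0,"y":0,"z":-9,"rx":0,"ry":0,"rz":0},{"jaw":1,"x":0,"y":0,"z":-10,"rx":0,"ry":0,"rz":0},{"jaw":1,"x":0,"y":0,"z":-9,"rx":0,"ry":0,"rz":0},{"jaw":1,"x":0,"y":0,"z":0,"rx":0,"ry":0,"rz":0}]' 6
python3 -c "
from h import *
shot('scene','sc2.png');to(.6425,.1617,.100)
i=cv2.imread('pics/sc2.png')[210:370,310:470];cv2.imwrite('pics/c2.png',cv2.resize(i,(600,600),interpolation=2))"
```

```text
clock: 9.72
position: [0.6423, 0.1617, 0.0712]
tcp_rot: [[-0.958, 0.287, -0.0], [0.287, 0.958, -0.0], [0.0, -0.0, -1.0]]
ft_force: [-0.1, 1.1, 0.0]
width: 0.992
finger_force: 0.0
clock: 10.22
position: [0.643, 0.1618, 0.1008]
tcp_rot: [[-0.958, 0.287, 0.002], [0.287, 0.958, 0.001], [-0.002, 0.001, -1.0]]
ft_force: [-0.0, 0.3, -0.3]
width: 0.999
finger_force: 0.0
t 10.28 pos [0.6426 0.1617 0.1001] tool shift mm [ 0.1 -0.1  0.1] Rz [ 9.e-04  5.e-04 -1.e+00] F [-0.1 -0.1  0.1] w 88.2 ff 0.0
```

View pics/c2.png

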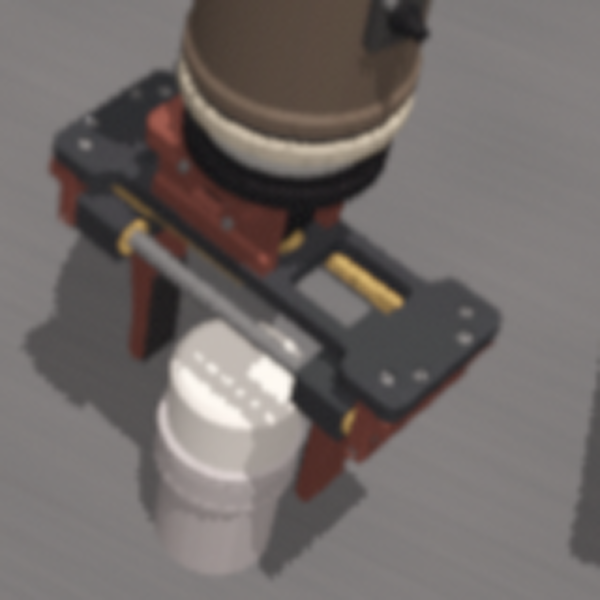

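The picture shows the lid seated level on the upright beaker. The cap is still nested, and the open fingers stand beside it above the shoulder.

```bash
python3 -m crank '[{"jaw":0.5,"x":0,"y":0,"z":0,"rx":0,"ry":0,"rz":0},{"jaw":0.36,"x":0,"y":0,"z":0,"rx":0,"ry":0,"rz":0},{"jaw":-1,"x":0,"y":0,"z":0,"rx":0,"ry":0,"rz":0},{"jaw":-1,"x":0,"y":0,"z":0,"rx":0,"ry":0,"rz":0},{"jaw":-1,"x":0,"y":0,"z":0,"rx":0,"ry":0,"rz":0}]' 10
```

```text
clock: 10.9
position: [0.6422, 0.1616, 0.0993]
tcp_rot: [[-0.958, 0.287, -0.0], [0.287, 0.958, -0.0], [0.0, -0.0, -1.0]]
ft_force: [0.5, 0.1, -0.6]
width: 0.642
finger_force: 10.0
```

```bash
python3 -m crank '[{"jaw":-1,"x":0,"y":0,"z":-3,"rx":0,"ry":0,"rz":0},{"jaw":-1,"x":0,"y":0,"z":-5,"rx":0,"ry":0,"rz":0},{"jaw":-1,"x":0,"y":0,"z":-7,"rx":0,"ry":0,"rz":0},{"jaw":-1,"x":0,"y":0,"z":-10,"rx":0,"ry":0,"rz":0},{"jaw":-1,"x":0,"y":0,"z":-15,"rx":0,"ry":0,"rz":0},{"jaw":-1,"x":0,"y":0,"z":-20,"rx":0,"ry":0,"rz":0},{"jaw":-1,"x":0,"y":0,"z":-20,"rx":0,"ry":0,"rz":0},{"jaw":-1,"x":0,"y":0,"z":-15,"rx":0,"ry":0,"rz":0},{"jaw":-1,"x":0,"y":0,"z":-5,"rx":0,"ry":0,"rz":0},{"jaw":-1,"x":0,"y":0,"z":0,"rx":0,"ry":0,"rz":0},{"jaw":-1,"x":0,"y":0,"z":0,"rx":0,"ry":0,"rz":0}]' 10
python3 -c "
from h import *
shot('scene','sc3.png');to(.6425,.1617,.200)
i=cv2.imread('pics/sc3.png')[170:370,270:470];cv2.imwrite('pics/c3.png',cv2.resize(i,(600,600),interpolation=2))"
```

```text
clock: 12.28
position: [0.6419, 0.1616, 0.1986]
tcp_rot: [[-0.958, 0.287, -0.001], [0.287, 0.958, -0.0], [0.001, -0.001, -1.0]]
ft_force: [-0.3, -0.1, -0.5]
width: 0.645
finger_force: 10.0
t 12.32 pos [0.6419 0.1616 0.1986] tool shift mm [-0.6  0.3 -1.4] Rz [-1.3e-03 -4.0e-04 -1.0e+00] F [ 0.1 -0.3 -0.9] w 56.8 ff 10.0
```

View pics/c3.png

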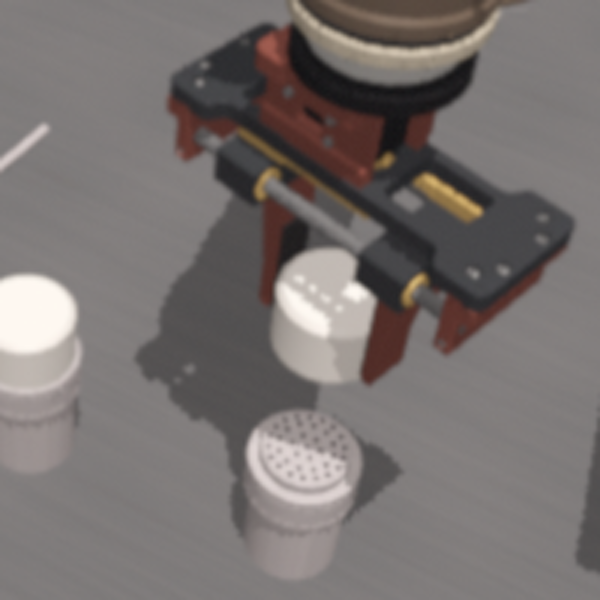

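The picture shows the cap held upright about 10 cm up. The perforated sieve lid sits level on the upright shaker, centred near (371, 325) in the full image.

```bash
python3 -c "
from cell import ctrl
print(ctrl.close_job())"
```

```text
the job is handed in; nothing more can be done
None
```

The job is handed in at about 12.3 s on the clock: the sieve lid is seated on the upright shaker, and the gripper holds the cap upright about 10 cm above where it sat.

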